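# Bring the cap's marked spot under the test needle and click the needle down

## Robot

A 6-joint arm with a two-finger parallel gripper is mounted at the origin on the work surface. World frame = base frame: x ahead of the robot, y to its left, z up, the work surface at z = 0. Lengths are in m, angles in rad, forces in N, time in s.
With the tool pointing down it reaches from about 0.375 to 0.825 m from the base axis. Payload 5.5 kg.
Tool frame: the origin (TCP) lies midway between the tips of the shut fingers; the grasp point (between the pads) lies manip.pinch_z behind it (manip.pinch_z is the distance from the TCP to the grasp point, in m); z points along the fingers, y is the direction in which the jaws open and shut (so a half turn about z gives the same grasp; the last joint's range is limited). The gripper opens to 85 mm and grips with 20 to 120 N. Pads are 22 mm wide; open, the fingers measure 114 mm over their backs; the gripper's body (76 mm by 85 mm) begins 54 mm behind the grasp point. The pads swing forward as they close: fully open they stand 13 mm farther back than shut.
Start: joints at [1.136, 0.314, -0.047, 1.21, 0, 1.571], TCP at [0.253, 0.544, 0.231] pointing down, gripper open.
Joint ranges: [-2.67, 2.67], [-0.69, 1.73], [-1.03, 1.25], [-2.08, 2.16], [-1.42, 1.45], [-3.14, 3.14]. Speed limits (rad/s): [2.39, 2.39, 3.01, 3.14, 3.14, 3.14].

## Interface

Orientations are given as a unit quaternion [w, x, y, z].
In Python, from workcell import manip, get_image, job, models gives the robot as it stands.
- The arm moves only by the shell command python3 -m inch 'ROWS'. ROWS is JSON, a list of rows, each a list of 7 numbers: the shift along the world's x, y, z in mm, then the turn, a rotation vector about the world's x, y, z in degrees, then the finger opening in mm, from 0 to 85.4. In form: [[tx, ty, tz, ax, ay, az, hand], ...]. A call has 1 to 20 rows; each row shifts and turns the pose as measured when the row begins; what a row does not reach is not made up. A row lasts 1/8 s, in which the tool goes at most 62.5 mm and 10.7 degrees, less where a joint would pass 70% of its speed; a pose out of reach is approached as far as the arm can. A call with a gripper value outside its range is refused whole. The fingers move at their own pace and stop on an object; the grip force is fixed at half the most. Time passes only in rows, so rows that do not move let the fingers close. It gives the time, the measured TCP pose, the force and the opening at its end, in the units of the state.
- manip.observe(): the state, without advancing time (a new reading comes with each control period).
- get_image(name): name is "side" or "top"; returns a dict with "pixels" (480x640x3 uint8, red, green, blue), "fx", "fy", "cx", "cy" (pixels), "view" (4x4, takes a point from world to camera coordinates). Camera axes: x right, y up, looking along -z (the intrinsics and any distortion apply to the point x, -y, -z); pixel columns grow to the right and rows downward; lengths in m; the calibration is good to about 2 mm. A picture is of the moment at which its call begins. There is no depth.
- job.close_job(): hands the job in, once; it reports no verdict.
Trained networks look in a picture, given as the dict that the camera call returned (one of the last four; its "shot" number tells which), for a name from the list of things; names that differ only in an ending like _2 or _b are one class to them, and where a whole thing is asked for, a point or a joint stands for the part that bears it (a point fixed in the world has none). Each returns a list of dicts, best first, with "conf" (0 to 1); they miss things now and then, are a little off and sometimes report something else, mostly with a low value. They report only what shows in the picture. A call takes as long as a camera call. They do not tell look-alikes from the thing itself.
- models.boxes_of(picture, thing): "centre" ([column, row] in pixels, amid what is visible of it).
- models.silhouettes(picture, thing): "pixels" (480x640 bool, what is visible of it) and "centre" ([column, row] in pixels, amid what is visible of it).
The state is a dict: "clock": time; "joints": joint angles; "dq": joint speeds; "joint_torque": joint torques, N m; "ee_pos": TCP position; "tool_rot": TCP orientation; "force": force on the tool from outside, world axes, zero at the start; "wrist_torque": the same for the moment, N m; "width": finger opening in m.
Only numpy, scipy, OpenCV 4.12 (cv2) and the standard library are available. Lean on these libraries where they do the work, as an engineer would, in place of code of your own. Each camera call takes 0.05 s, during which the arm holds its last target.

## Task

Slide the carrier sled flat along the granite, without lifting it, until the black spot on its pink cap lies straight under the needle tip, and let go of it there. Then turn the black torque knob clockwise until it clicks past its detent and stays there, which brings the needle down to just above the spot. Leave the spot under the needle, do not strike the needle stand, and leave the thread gauge, the vial and the spare cap alone.

Things in the scene. Friction and masses are not known exactly. Their poses are not given: they have to be found in the camera images.
- sled: Loose carrier sled, 0.32 to 0.6 kg, lying on the granite slab (slab top at z = 20 mm). Aluminium plate 180 x 64 x 10 mm, long along its x; origin at the centre of the plate's underside. A pink flip-top cap (38 mm dia, 30 mm tall, top 46 mm above the underside) is fixed on it at x = +60 mm, and a blue grip block at x = -70 mm.
- sled_mark (a point): Centre of the round black spot (10 mm dia, in a thin white ring) on top of the sled's cap, off the cap's centre: at (67, 6, 46) mm in the sled's frame. Axes as the sled's.
- sled_handle (a point): Grip point of the sled's blue grip block, on its centre line 34 mm above the sled's underside, at (-70, 0, 34) mm in the sled's frame. The block is 44 mm long (x), 16 mm thick (y), and stands from 10 to 46 mm above the sled's underside. Axes as the sled's.
- stand: Fixed needle stand (grey foot, chrome column 28 mm dia and 178 mm tall, a grey arm). Origin on the slab top straight under the needle; the column stands at (120, 150) mm in its frame on an 85 mm square foot 18 mm tall; the arm, 14 mm wide, runs straight from the column to the needle 133 to 149 mm above the slab.
- needle_tip (a point): Lower tip of the thin upright chrome needle (4 mm dia, 9 mm shank higher up, in a yellow 20 mm dia guide bush 126 to 156 mm above the slab). The tip is 60 mm above the slab at the start (14 mm over the cap's top); it moves only straight down, 10 mm, as the torque knob turns to its click, leaving 4 mm over the cap.
- torque_head: Fixed round black phenolic torque head, 84 mm dia, 40 mm tall, chrome band round its foot; origin at the centre of its underside on the slab. It stands either left or right of the sled. On its top a white dot shows the knob's start and a green dot its clicked position.
- knob_grip (a point): Grip point of the black bar knob on the torque head, on the vertical turning axis, 66 mm above the slab. The bar is 50 mm long (along this point's x; white pointer line towards +x), 16 mm thick (y), from 43 to 78 mm above the slab; a chrome disc 50 mm dia and 3 mm thick lies under it. The point turns with the knob.
- torque_knob (a joint): Angle of the bar knob, rad, growing clockwise seen from above: 0 at the start, 1.0 at its stop, where it rests after the click. It resists from the start (about 0.16 Nm, less towards the middle), passes its detent at 0.5 and then snaps on to 1.0; let go earlier it springs back to 0.
- gauge: Loose chrome thread plug gauge standing upright, 44 mm dia foot, 70 mm tall; origin at the centre of its underside. Leave alone.
- vial: Loose squat brown glass vial with a black cap, 42 mm dia, 56 mm tall; origin at the centre of its underside. Leave alone.
- spare_cap: Loose spare pink flip-top cap without a spot, 38 mm dia, 30 mm tall; origin at the centre of its underside. Leave alone.
Mind the look-alikes: they are no part of the job. There is more than one size of the sled; the one meant has the size given above.

How it is judged:
By the outcome, as a careful person would: the job done as asked, in the order asked, and still so for the second after the job is handed in, with the robot touching nothing.
It also fails if it takes over 64 s, if anything falls off the work surface, if the arm or the gripper's body presses on something with over 40 N, if the wrist force passes 120 N, or if a joint passes its speed limit or range.

## Working session

There is one attempt and no reset: what is moved stays moved. The work goes in short steps, Python scripts to look and compute and a shell command to move; the robot and the scene stay as the last step left them, time stands still between calls to the robot, and variables do not carry over. Pictures are saved under pics/ and viewed, and the job is handed in when it is done.

```bash
mkdir -p pics; ls; python3 - <<'E'
from workcell import manip,get_image,job,models
import cv2,numpy as np
print(manip.observe(), manip.pinch_z)
for n in("side","top"):
    p=get_image(n); cv2.imwrite(f"pics/{n}0.png",p["pixels"][:,:,::-1])
    print(n,{k:v for k,v in p.items() if k!="pixels"})
    for t in["sled","sled_mark","sled_handle","stand","torque_head","knob_grip","gauge","vial","spare_cap","needle_tip"]:
        try: print(t,[(np.round(d["centre"],1).tolist(),round(d["conf"],2)) for d in models.boxes_of(p,t)])
        except Exception as e: print(t,e)
print(manip.observe()["clock"])
E
```

```text
pics
{'clock': 0.0, 'joints': array([ 1.13599123e+00,  3.14199206e-01, -4.80763130e-02,  1.21019578e+00,
        2.47166898e-05,  1.57079608e+00]), 'dq': array([ 1.08747374e-03, -7.09919742e-05,  1.23496962e-03, -8.81292709e-04,
       -5.68715468e-04, -5.88475545e-04]), 'joint_torque': array([-3.26698400e-04, -5.39588356e+01,  3.39747870e+01,  1.90195494e-02,
       -1.65469601e-05, -7.03510253e-06]), 'ee_pos': array([0.2524907 , 0.54365355, 0.23045185]), 'tool_rot': array([-1.92708175e-04,  2.15693855e-01,  9.76460680e-01, -8.15106301e-04]), 'force': array([-0.0804673 ,  0.67471921, -0.66928361]), 'wrist_torque': array([ 0.0068615 , -0.01902897, -0.05062633]), 'width': 0.08497760886582031} 0.0187
side {'fx': 551.5183763315794, 'fy': 551.5183763315794, 'cx': 306.7509443711396, 'cy': 249.3384979843022, 'view': array([[ 0.85377564, -0.52029911, -0.01886803, -0.42177879],
       [ 0.31229541,  0.48278597,  0.81816214, -0.22518335],
       [-0.41657981, -0.7044193 ,  0.57467792, -0.97550311],
       [ 0.        ,  0.        ,  0.        ,  1.        ]]), 'shot': 1}
sled [([235.2, 458.0]
[... 688 characters left out ...]
9e-01,
        -5.04988714e-01],
       [-2.06753634e-01,  2.79470508e-03,  9.78389046e-01,
        -1.06426657e+00],
       [ 0.00000000e+00,  0.00000000e+00,  0.00000000e+00,
         1.00000000e+00]]), 'shot': 2}
sled [([330.8, 239.1], 0.86), ([464.2, 407.1], 0.84)]
sled_mark [([464.9, 408.4], 0.76), ([331.7, 237.8], 0.56)]
sled_handle [([464.6, 409.1], 0.72), ([332.8, 239.0], 0.56)]
stand [([258.9, 108.6], 0.67), ([180.7, 265.5], 0.65)]
torque_head [([184.1, 267.5], 0.57)]
knob_grip [([182.7, 264.4], 0.94)]
gauge [([440.6, 259.9], 0.68)]
vial [([431.1, 178.6], 0.61), ([393.8, 141.4], 0.25)]
spare_cap [([390.4, 140.4], 0.78), ([443.3, 261.6], 0.53)]
needle_tip [([308.6, 148.4], 0.41)]
1.1
```

View pics/side0.png

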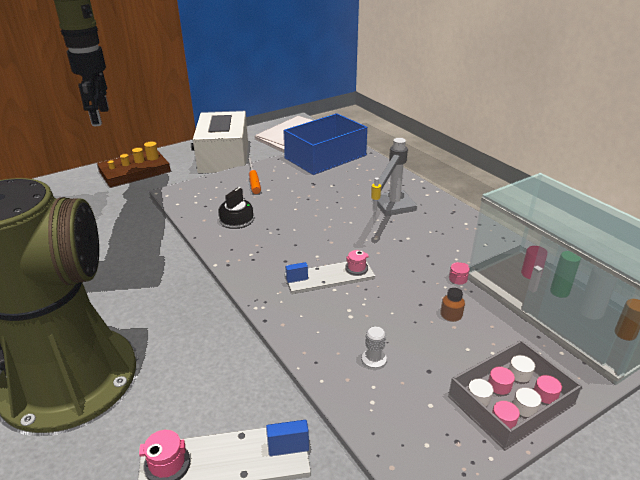

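View pics/top0.png

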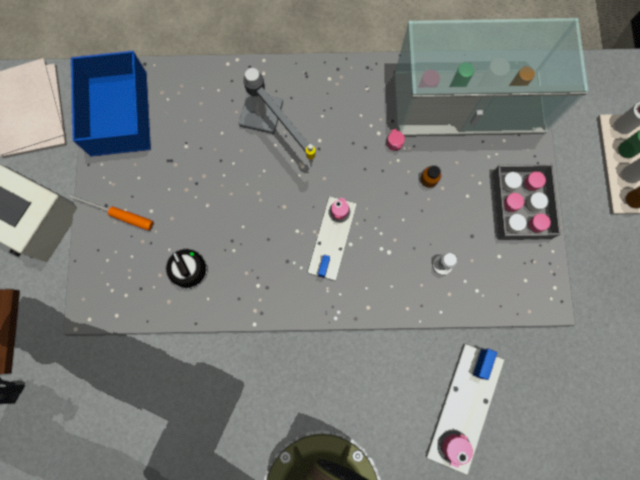

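Two sleds fit by shape: top (332,238) lies on the granite; top (465,408) lies off the granite, near the base, and is larger. The description (on the slab, 180 x 64 mm) fits the first. I'll measure both sleds and enlarge the crops.

```bash
cat > h.py <<'E'
import numpy as np,cv2
from workcell import manip,get_image,job,models
def proj(p,P):
    P=np.atleast_2d(P); c=P@p["view"][:3,:3].T+p["view"][:3,3]
    return np.c_[p["cx"]+p["fx"]*c[:,0]/-c[:,2], p["cy"]+p["fy"]*(-c[:,1])/-c[:,2]]
def ray(p,uv):
    d=np.array([(uv[0]-p["cx"])/p["fx"],-(uv[1]-p["cy"])/p["fy"],-1.]); R=p["view"][:3,:3]
    return -R.T@p["view"][:3,3], R.T@d
def atz(p,uv,z):
    o,d=ray(p,uv); return o+d*(z-o[2])/d[2]
def tri(ps,uvs):
    A=[];b=[]
    for p,uv in zip(ps,uvs):
        o,d=ray(p,uv); d/=np.linalg.norm(d); M=np.eye(3)-np.outer(d,d);A.append(M);b.append(M@o)
    return np.linalg.lstsq(np.vstack(A),np.hstack(b),rcond=None)[0]
def crop(p,c,w,h,s,fn):
    x0,y0=int(c[0]-w/2),int(c[1]-h/2); im=p["pixels"][max(y0,0):y0+h,max(x0,0):x0+w,::-1]
    cv2.imwrite(fn,cv2.resize(im,None,fx=s,fy=s,interpolation=cv2.INTER_CUBIC)); print(fn,"origin",max(x0,0),max(y0,0),"scale",s)
E
python3 - <<'E'
from h import *
t=get_image("top");s=get_image("side")
crop(t,(332,238),80,100,6,"pics/sledtop.png")
crop(s,(330,270),110,70,7,"pics/sledside.png")
crop(t,(310,150),60,60,8,"pics/needletop.png")
crop(s,(378,200),60,80,7,"pics/needleside.png")
crop(t,(185,267),60,60,8,"pics/knobtop.png")
crop(s,(236,207),60,60,8,"pics/knobside.png")
for c in [(328,197),(356,205),(338,280),(309,272)]: print(atz(t,c,.03)*1000)
for c in [(467,345),(503,358),(467,473),(428,458)]: print(atz(t,c,.01)*1000)
E
```

```text
pics/sledtop.png origin 292 188 scale 6
pics/sledside.png origin 275 235 scale 7
pics/needletop.png origin 280 120 scale 8
pics/needleside.png origin 348 160 scale 7
pics/knobtop.png origin 155 237 scale 8
pics/knobside.png origin 206 177 scale 8
[621.08475276 -27.06179994  30.        ]
[601.41690133 -89.07907035  30.        ]
[433.58486023 -44.67409189  30.        ]
[452.15062455  17.78841109  30.        ]
[ 291.20670204 -318.62194284   10.        ]
[ 262.67676126 -393.3326509    10.        ]
[  34.58865518 -298.92545992   10.        ]
[  64.73820254 -221.03864098   10.        ]
```

View pics/sledtop.png

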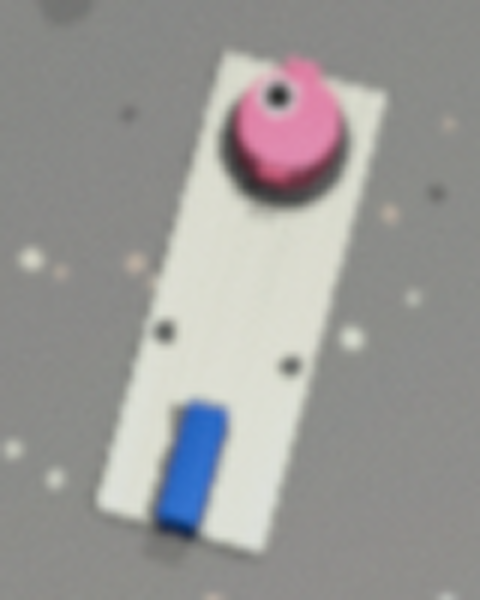

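View pics/sledside.png

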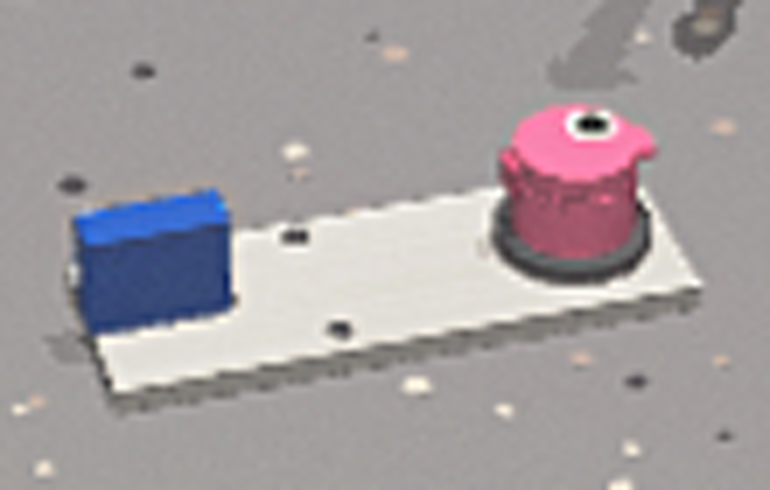

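View pics/needletop.png

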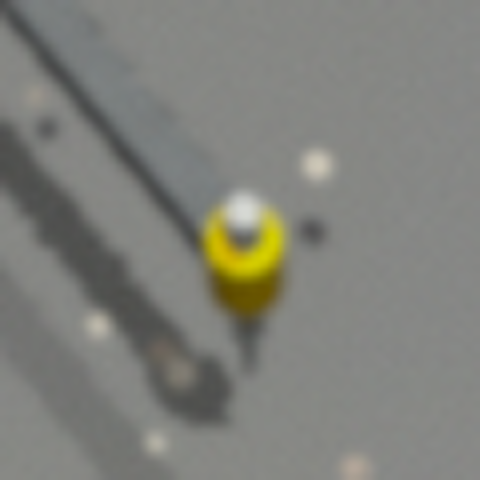

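View pics/needleside.png

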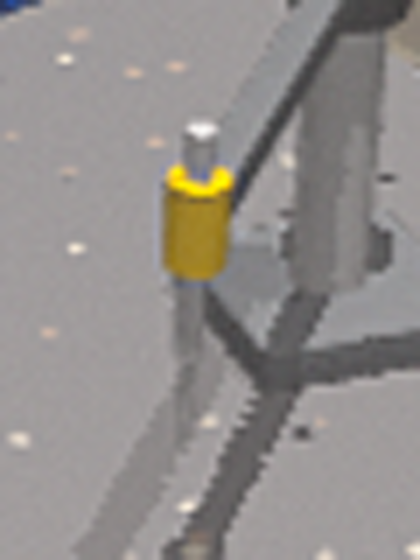

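View pics/knobtop.png

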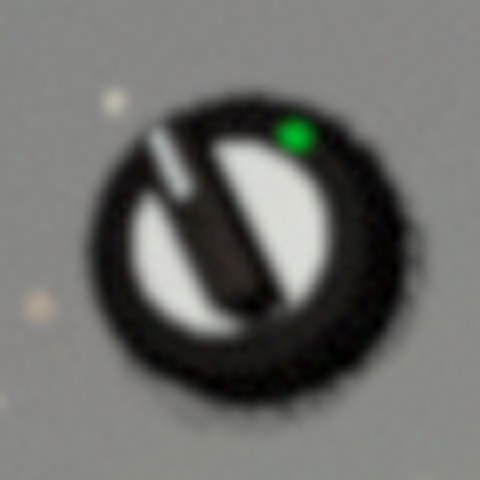

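View pics/knobside.png

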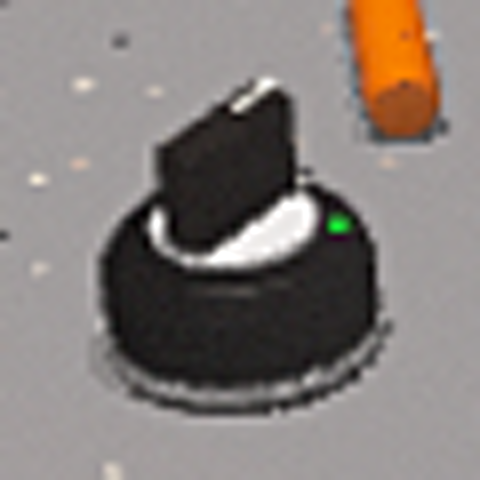

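```bash
python3 - <<'E'
from h import *
from scipy.optimize import least_squares
t=get_image("top");s=get_image("side")
f=lambda o,sc,c:(np.array(o)+(np.array(c)+.5)/sc-.5)
# sled
obs=[(t,f((292,188),6,c),P) for c,P in [((226,52),(90,32,10)),((387,95),(90,-32,10)),((265,550),(-90,-32,10)),((100,507),(-90,32,10)),((278,95),(67,6,46))]]
obs+=[(s,f((275,235),7,c),P) for c,P in [((592,123),(67,6,46)),((702,287),(90,-32,10)),((115,393),(-90,-32,10))]]
def W(q,P):
    c,sn=np.cos(q[2]),np.sin(q[2]); x,y,z=np.array(P)/1000
    return [q[0]+c*x-sn*y,q[1]+sn*x+c*y,.02+z]
r=lambda q:np.hstack([proj(p,W(q,P))[0]-uv for p,uv,P in obs])
q=least_squares(r,[.53,-.035,-.26]).x
print("sled",q[:2]*1000,np.degrees(q[2])); print(r(q).reshape(-1,2).round(1))
print("tri mark",tri([t,s],[obs[4][1],obs[5][1]])*1000,"model",np.array(W(q,(67,6,46)))*1000,"handle",np.array(W(q,(-70,0,34)))*1000)
# per camera mark at z=.066
print("mark@z top",atz(t,obs[4][1],.066)*1000,"side",atz(s,obs[5][1],.066)*1000)
# needle
nt=[(f((280,120),8,(244,240)),.176),(f((280,120),8,(249,372)),.080)]
ns=[(f((348,160),7,(198,183)),.176),(f((348,160),7,(196,267)),.146)]
for uv,z in nt: print("top",atz(t,uv,z)*1000)
for uv,z in ns: print("side",atz(s,uv,z)*1000)
print("tri bush",tri([t,s],[nt[0][0],ns[0][0]])*1000)
n=np.mean([atz(p,uv,z)[:2] for p,l in((t,nt),(s,ns)) for uv,z in l],0)
print(n*1000,"tip proj side",proj(s,[*n,.08]),"top",proj(t,[*n,.08]))
# knob: bar top ends in both crops
k=lambda c:f((155,237),8,c)
A=atz(t,k((155,132)),.098);print("pointer pts",A*1000,atz(t,k((185,195)),.098)*1000)
for c in[(245,250)]: print("head top rim",atz(t,k(c),.06)*1000)
print("bar side tri",[ (atz(s,f((206,177),8,c),.098)*1000).round(1) for c in[(270,82),(295,95),(160,150),(210,152),(185,165)]])
for name in("gauge","vial","spare_cap"):
    print(name,[(atz(t,d["centre"],.04)*1000).round() for d in models.boxes_of(t,name)][:2])
E
```

```text
sled [528.97798607 -34.26535518] -16.154535817221408
[[-0.6 -0.7]
 [ 0.3 -0.6]
 [ 0.1  0.8]
 [-1.   0.3]
 [-0.   0. ]
 [ 0.   1.1]
 [ 0.3  0.1]
 [ 0.2  0.6]]
tri mark [594.47705432 -47.16743405  68.90010389] model [595.00184932 -47.14361132  66.        ] handle [461.74195268 -14.78932339  54.        ]
mark@z top [595.07761106 -47.18528646  66.        ] side [597.25903689 -43.93611581  66.        ]
top [674.37706639  10.35592702 176.        ]
top [675.9941804   10.26253255  80.        ]
side [674.32809483   9.64214516 176.        ]
side [676.20966863  10.50595593 146.        ]
tri bush [674.69940716  10.30120252 175.5369911 ]
[675.22725256  10.19164016] tip proj side [[373.72210081 223.95387024]] top [[310.72540491 166.39738171]]
pointer pts [485.35819999 293.6460092   98.        ] [468.78668629 285.31562268  98.        ]
head top rim [460.79230054 279.11987603  60.        ]
bar side tri [array([487.1, 298.1,  98. ]), array([489.8, 286.6,  98. ]), array([441.7, 278.2,  98. ]), array([453.6, 269. ,  98. ]), array([444.2, 266. ,  98. ])]
gauge []
vial [array([ 661., -259.,   40.])]
spare_cap [array([ 748., -179.,   40.])]
```

```bash
python3 -m inch '[[15,-40,-4,0,0,0.6,50],[15,-40,-4,0,0,0.6,50],[15,-40,-4,0,0,0.6,50],[15,-40,-4,0,0,0.6,50],[15,-40,-4,0,0,0.6,50],[15,-40,-4,0,0,0.6,50],[15,-40,-4,0,0,0.6,50],[15,-40,-4,0,0,0.6,50],[15,-40,-4,0,0,0.6,50],[15,-40,-4,0,0,0.6,50],[15,-40,-4,0,0,0.6,50],[15,-40,-4,0,0,0.6,50],[15,-40,-4,0,0,0.6,50],[15,-39,-4,0,0,0.6,50],[0,0,0,0,0,0,50]]'; python3 - <<'E'
from h import *
o=manip.observe(); print(np.degrees(o["joints"]).round(1))
from scipy.spatial.transform import Rotation as R
w=o["tool_rot"];M=R.from_quat([w[1],w[2],w[3],w[0]]).as_matrix();print(M.round(4),np.degrees(np.arctan2(M[1,1],M[0,1])))
E
```

```text
clock: 3.32
ee_pos: [0.4686, -0.0315, 0.1758]
tool_rot: [0.004, 0.14, 0.99, 0.003]
force: [-0.3, -0.7, -0.1]
width: 0.0498
[ -4.    5.4 -25.7  58.4   0.3  12.1]
[[-0.9607  0.2774  0.0085]
 [ 0.2774  0.9607  0.0043]
 [-0.007   0.0065 -1.    ]] 73.89663856401343
```

```bash
python3 - <<'E'
from h import *
from scipy.optimize import least_squares
t=get_image("top");s=get_image("side")
crop(t,(332,238),120,120,5,"pics/a_top.png"); crop(s,(310,250),150,110,5,"pics/a_side.png")
# knob crop larger + bounds of dark head/disc
for p,x,y,n in((t,185,267,"t"),(s,236,207,"s")):
    im=p["pixels"][y-30:y+30,x-30:x+30].astype(int)
    g=(im[...,1]>150)&(im[...,0]<120); ys,xs=np.nonzero((im[...,1]-im[...,0]>60)&(im[...,1]-im[...,2]>40)); print(n,"green",xs.mean()+x-30,ys.mean()+y-30)
    print("green xy",atz(p,(xs.mean()+x-30,ys.mean()+y-30),.0605)*1000)
E
```

```text
pics/a_top.png origin 272 178 scale 5
pics/a_side.png origin 235 195 scale 5
t green 191.6 253.39999999999998
green xy [491.54490676 266.45366042  60.5       ]
s green 248.0 204.5
green xy [493.12757815 269.94516313  60.5       ]
```

View pics/a_top.png

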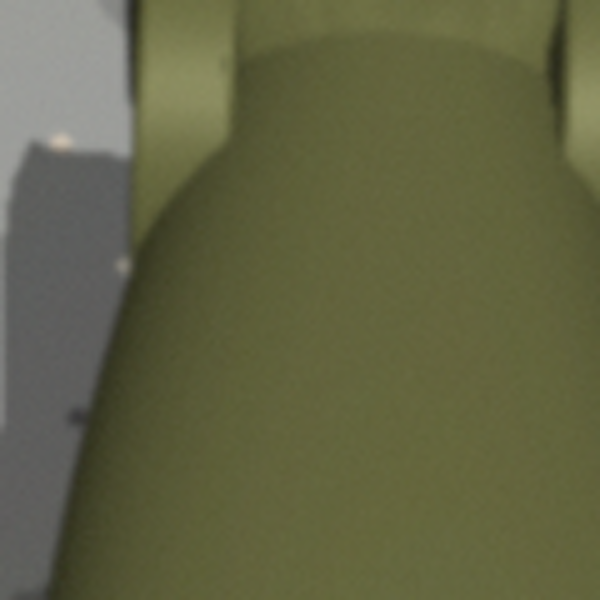

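View pics/a_side.png

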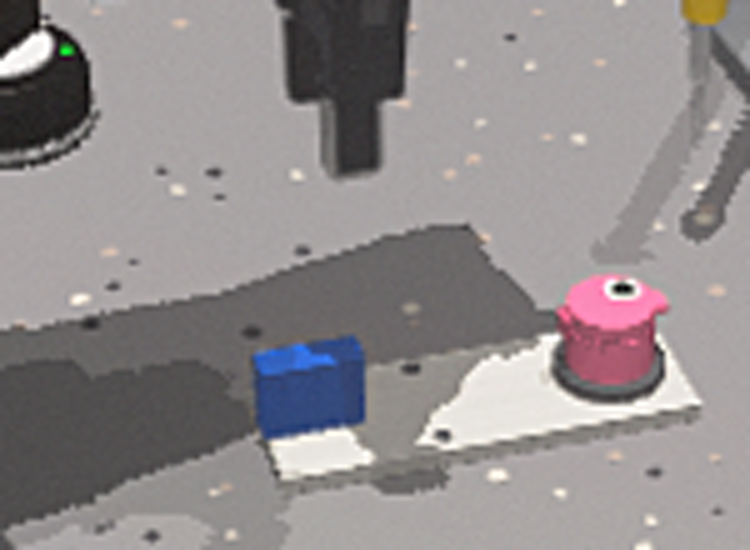

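```bash
python3 -m inch '[[-4,9,-20,-0.25,0.5,0,50],[-3,8,-20,0,0,0,50],[0,0,-20,0,0,0,50],[0,0,-15,0,0,0,50],[0,0,0,0,0,0,50]]'; python3 - <<'E'
from h import *
s=get_image("side"); crop(s,(310,250),150,110,5,"pics/b_side.png")
o=manip.observe();from scipy.spatial.transform import Rotation as R
w=o["tool_rot"];M=R.from_quat([w[1],w[2],w[3],w[0]]).as_matrix();print(M[:,2].round(4),np.degrees(np.arctan2(M[1,1],M[0,1])),o["ee_pos"])
E
```

```text
clock: 4.05
ee_pos: [0.4594, -0.0068, 0.1003]
tool_rot: [0.0, 0.135, 0.991, 0.001]
force: [0.6, 0.3, -0.2]
width: 0.05
pics/b_side.png origin 235 195 scale 5
[ 0.0018  0.0023 -1.    ] 74.43448563853232 [ 0.46002111 -0.00696041  0.10093007]
```

View pics/b_side.png

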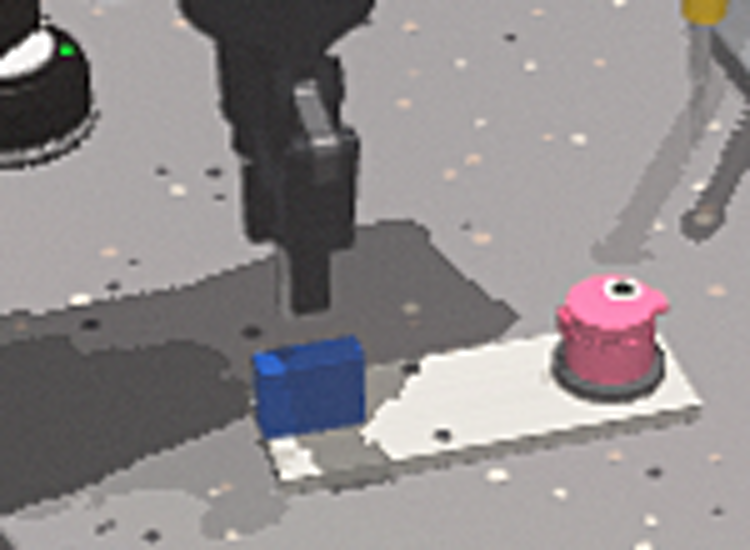

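```bash
python3 -m inch '[[2,-8,0,0,0,-0.5,50],[0,0,0,0,0,0,50],[0,0,-18,0,0,0,50],[0,0,-16,0,0,0,50],[0,0,0,0,0,0,50]]'; python3 - <<'E'
from h import *
s=get_image("side"); crop(s,(310,250),150,110,5,"pics/c_side.png")
o=manip.observe();print(o["ee_pos"],o["force"])
E
```

```text
clock: 4.72
ee_pos: [0.4655, -0.0163, 0.0696]
tool_rot: [0.004, 0.141, 0.99, 0.002]
force: [0.3, 0.8, -0.1]
width: 0.0499
pics/c_side.png origin 235 195 scale 5
[ 0.46602546 -0.01631681  0.07022086] [ 0.4512354  -0.54784245  0.68374335]
```

View pics/c_side.png

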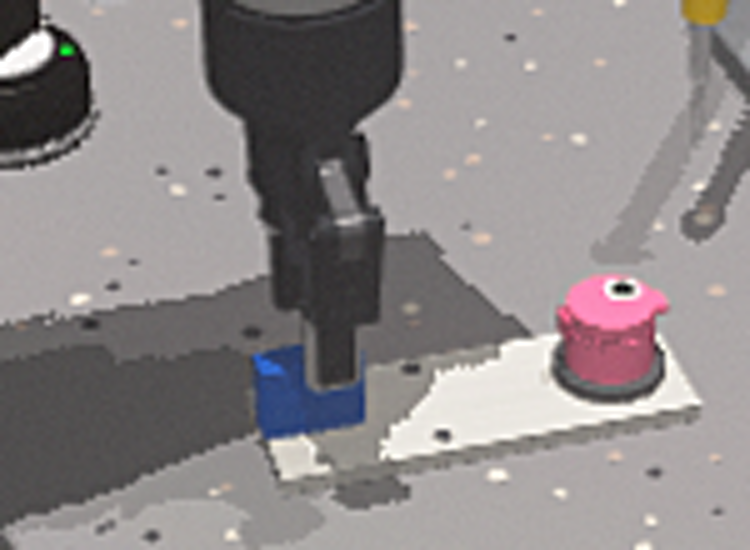

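```bash
python3 -m inch '[[-4,1,-14,-0.2,0.4,0,50],[0,0,-10,0,0,0,50],[0,0,-6,0,0,0,50],[0,0,0,0,0,0,50]]'; python3 - <<'E'
from h import *
s=get_image("side"); crop(s,(310,250),150,110,5,"pics/d_side.png")
o=manip.observe();print(o["ee_pos"],o["force"])
E
```

```text
clock: 5.28
ee_pos: [0.4627, -0.0153, 0.0394]
tool_rot: [0.002, 0.141, 0.99, -0.001]
force: [0.1, 0.1, -0.3]
width: 0.05
pics/d_side.png origin 235 195 scale 5
[ 0.46287985 -0.01533923  0.03965647] [ 1.11267532 -0.80519221  0.37190421]
```

View pics/d_side.png

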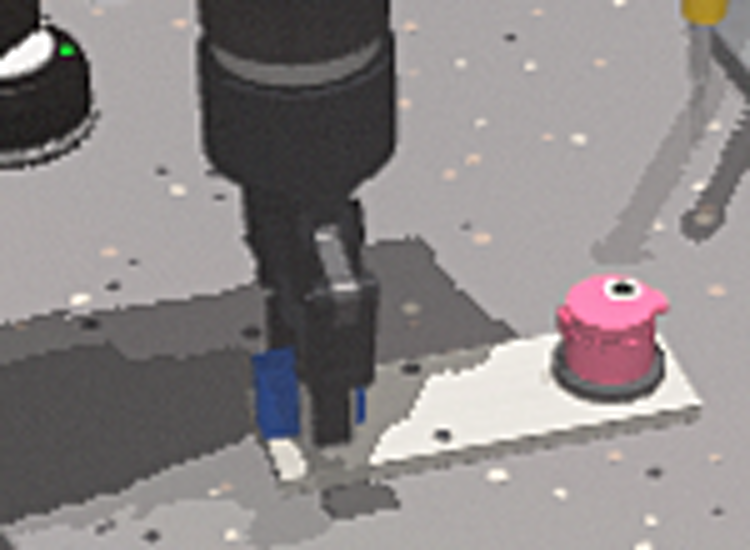

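```bash
python3 -m inch '[[-3,0,0,0,0,0,30],[0,0,0,0,0,0,14],[0,0,0,0,0,0,8],[0,0,0,0,0,0,8],[0,0,0,0,0,0,8],[0,0,0,0,0,0,8]]'; python3 - <<'E'
from h import *
s=get_image("side"); crop(s,(310,250),150,110,5,"pics/e_side.png")
o=manip.observe();print(o["ee_pos"],o["force"],o["width"])
E
```

```text
clock: 6.08
ee_pos: [0.4602, -0.0151, 0.0402]
tool_rot: [0.003, 0.141, 0.99, -0.0]
force: [-0.9, -0.4, -0.4]
width: 0.015
pics/e_side.png origin 235 195 scale 5
[ 0.46012872 -0.01506493  0.04023218] [ 0.16229111 -0.75730884 -1.34648611] 0.015207781077125712
```

View pics/e_side.png

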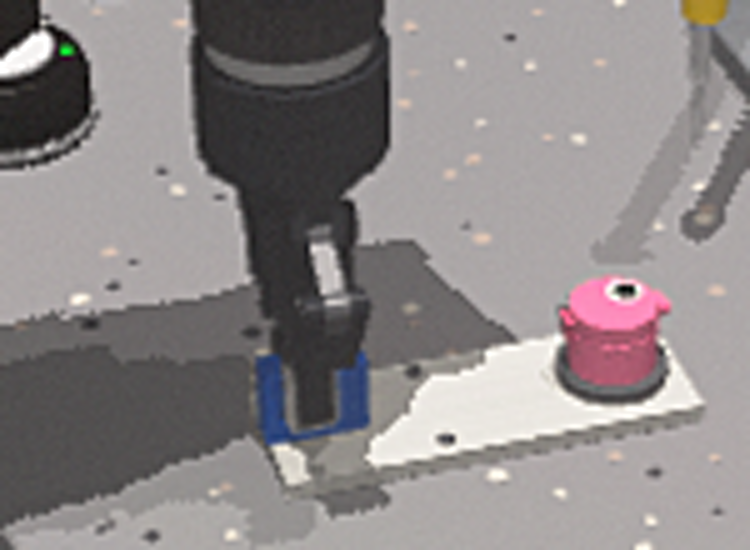

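```bash
python3 -m inch '[[4,3,0,0,0,0,8],[8,5.5,0,0,0,0,8],[8,5.5,0,0,0,0,8],[8,5.5,0,0,0,0,8],[0,0,0,0,0,0,8]]'; python3 - <<'E'
from h import *
o=manip.observe();print(o["ee_pos"],o["force"],o["width"],o["wrist_torque"])
from scipy.spatial.transform import Rotation as R
w=o["tool_rot"];M=R.from_quat([w[1],w[2],w[3],w[0]]).as_matrix();print(M[:,2].round(4),np.degrees(np.arctan2(M[1,1],M[0,1])))
E
```

```text
clock: 6.75
ee_pos: [0.4832, 0.0002, 0.0408]
tool_rot: [-0.001, 0.144, 0.99, -0.006]
force: [2.2, 1.2, -0.7]
width: 0.015
[4.83202476e-01 2.34478976e-04 4.08176726e-02] [ 2.17782232  1.2045458  -0.71861251] 0.014998875777509099 [ 0.12689627 -0.69713824  0.0989758 ]
[-0.0042 -0.0117 -0.9999] 73.49077998950047
```

```bash
python3 -m inch '[[8,5.5,-0.3,0.4,-0.1,0,8],[8,5.5,-0.3,0.2,-0.1,0.1,8],[8,5.5,0,0.1,0,0.1,8],[0,0,0,0,0,0,8]]'; cat > m.py <<'E'
from h import *
from scipy.spatial.transform import Rotation as R
import sys
def state():
    o=manip.observe();w=o["tool_rot"];M=R.from_quat([w[1],w[2],w[3],w[0]]).as_matrix();z=M[:,2]
    print("tcp",(o["ee_pos"]*1000).round(1),"F",o["force"].round(1),"T",o["wrist_torque"].round(2),"w",round(o["width"]*1000,1),"fixtilt deg",np.degrees([-z[1],z[0]]).round(2),"yaw",round(np.degrees(np.arctan2(M[1,1],M[0,1])),2))
if __name__=="__main__":
    s=get_image("side"); crop(s,(365,230),110,80,7,sys.argv[1]); state()
E
python3 m.py pics/f.png
```

```text
clock: 7.25
ee_pos: [0.5047, 0.0145, 0.0405]
tool_rot: [-0.002, 0.143, 0.99, -0.003]
force: [1.8, -0.1, -0.5]
width: 0.015
pics/f.png origin 310 190 scale 7
tcp [504.6  14.5  40.5] F [ 1.9  0.3 -1.4] T [ 0.02 -0.66 -0.02] w 14.9 fixtilt deg [ 0.26 -0.32] yaw 73.52
```

View pics/f.png

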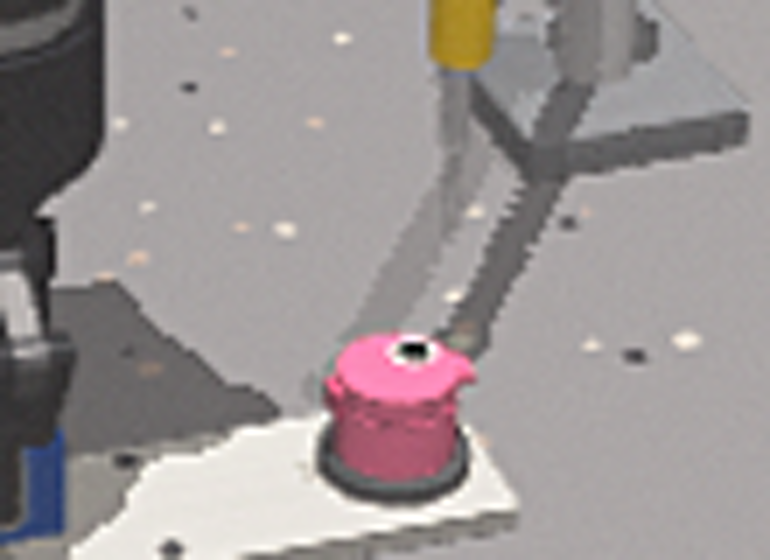

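```bash
cat > spot.py <<'E'
from h import *
def spot(p,c,r=14):
    # dark blob inside the white ring near pixel c
    x0,y0=int(c[0])-r,int(c[1])-r
    g=cv2.cvtColor(p["pixels"],cv2.COLOR_RGB2GRAY)[y0:y0+2*r,x0:x0+2*r]
    im=p["pixels"][y0:y0+2*r,x0:x0+2*r].astype(float)
    # non-pink = white+black: pinkness R-G
    np_=((im[...,0]-im[...,1])<60)
    n,l,st,ce=cv2.connectedComponentsWithStats(np_.astype(np.uint8)); 
    k=l[r,r]; print("area",st[k][4] if k else None)
    w=(l==k)*(60-np.clip(im[...,0]-im[...,1],0,60))
    ys,xs=np.mgrid[:2*r,:2*r]; return np.array([x0+(w*xs).sum()/w.sum(),y0+(w*ys).sum()/w.sum()])
E
python3 - <<'E'
from spot import *
from m import state
s=get_image("side"); c=spot(s,(369,240)); print(c, atz(s,c,.066)*1000, "needle side",atz(s,(373.8,223.7),.08)*1000,proj(s,[.6752,.0102,.066])); state()
E
```

```text
area 537
[369.7271168  236.12681578] [651.97211153  -7.42069144  66.        ] needle side [676.00126624  10.93363049  80.        ] [[373.38932348 229.27493042]]
tcp [504.5  14.5  40.5] F [ 2.7 -0.4 -1.6] T [ 0.04 -0.72  0.05] w 15.0 fixtilt deg [ 0.25 -0.31] yaw 73.52
```

```bash
cat > spot.py <<'E'
from h import *
def spot(p,c,r=4):
    for _ in range(3):
        x0,y0=int(round(c[0]))-r,int(round(c[1]))-r
        g=cv2.cvtColor(p["pixels"],cv2.COLOR_RGB2GRAY)[y0:y0+2*r+1,x0:x0+2*r+1].astype(float)
        w=np.clip(110-g,0,None); ys,xs=np.mgrid[:2*r+1,:2*r+1]
        c=(x0+(w*xs).sum()/w.sum(),y0+(w*ys).sum()/w.sum())
    return np.array(c)
E
python3 - <<'E'
from spot import *
from m import state
s=get_image("side"); c=spot(s,(369,240)); print(c, atz(s,c,.066)*1000); state()
E
```

```text
[369.07505519 239.29801325] [643.39102302 -16.58708938  66.        ]
tcp [504.4  14.5  40.5] F [ 2.   0.1 -0.3] T [ 0.11 -0.7   0.05] w 15.1 fixtilt deg [ 0.25 -0.32] yaw 73.51
```

```bash
python3 -m inch '[[7,5,-0.1,0.2,-0.2,0,8],[8,6.5,0,0.1,-0.1,0,8],[8,6.5,0,0.1,0,0,8],[5,4.5,0,0,0,0,8],[0,0,0,0,0,0,8]]'; python3 m.py pics/g.png; python3 - <<'E'
from spot import *
s=get_image("side"); c=spot(s,(373,230)); print(c, atz(s,c,.066)*1000)
E
```

```text
clock: 8.02
ee_pos: [0.5256, 0.0321, 0.0407]
tool_rot: [-0.005, 0.147, 0.989, -0.005]
force: [0.6, 0.3, 1.7]
width: 0.0148
pics/g.png origin 310 190 scale 7
tcp [525.6  32.2  40.7] F [-0.3 -0.8  0.9] T [-0.33 -0.52 -0.2 ] w 14.8 fixtilt deg [ 0.48 -0.68] yaw 73.14
[372.05511811 233.22309711] [663.13949789  -0.95788201  66.        ]
```

View pics/g.png

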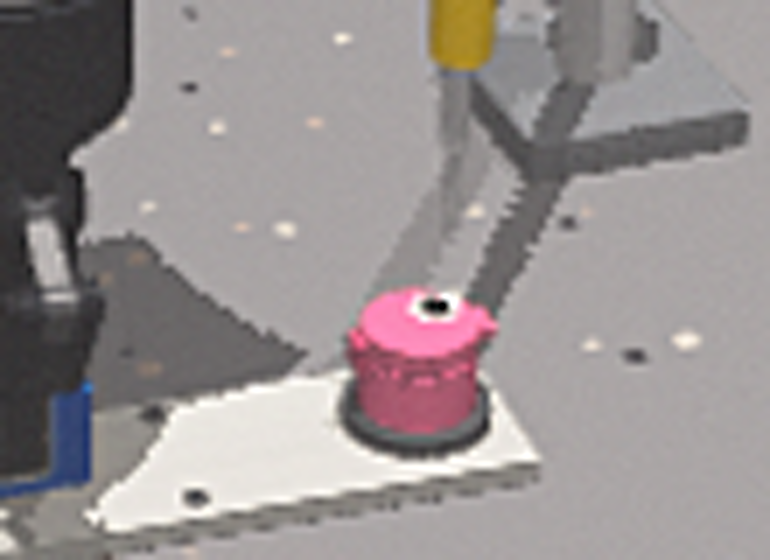

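```bash
python3 -m inch '[[4.5,4,-0.2,0.5,-0.6,0.2,8],[4.5,4,0,0.3,-0.4,0.1,8],[2,2,0,0.2,-0.2,0,8],[0,0,0,0,0,0,8]]'; python3 m.py pics/h.png; python3 - <<'E'
from spot import *
s=get_image("side"); c=spot(s,(373,230)); print(c, atz(s,c,.066)*1000)
E
```

```text
clock: 8.62
ee_pos: [0.5322, 0.0386, 0.0403]
tool_rot: [0.001, 0.145, 0.989, 0.001]
force: [1.6, -0.2, 0.3]
width: 0.0151
pics/h.png origin 310 190 scale 7
tcp [532.2  38.7  40.2] F [-1.6 -2.   3.1] T [-0.61  0.3  -0.11] w 15.0 fixtilt deg [-0.13  0.16] yaw 73.28
[372.1704918  230.99344262] [668.73920287   6.08090369  66.        ]
```

View pics/h.png

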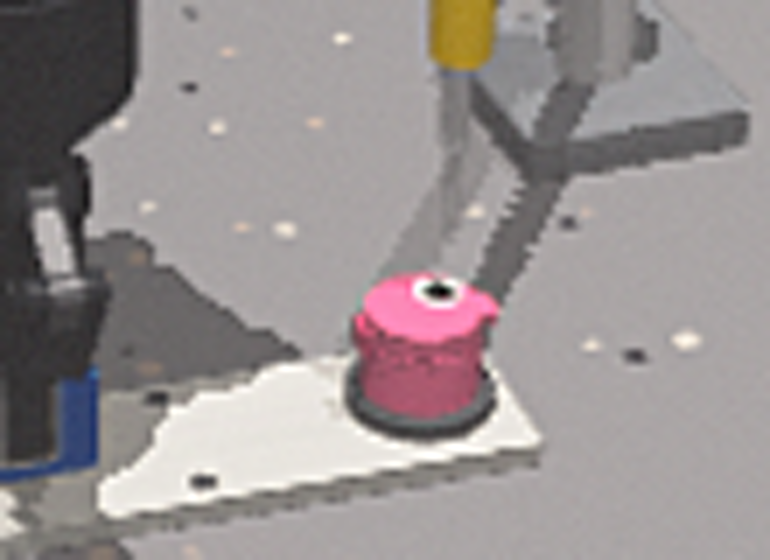

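```bash
python3 -m inch '[[4,2.5,0,0,0,0.1,8],[3.5,2,0,0,0,0,8],[0,0,0,0,0,0,8]]'; python3 m.py pics/i.png; python3 - <<'E'
from spot import *
s=get_image("side"); c=spot(s,(373,229)); print(c, atz(s,c,.066)*1000); t=get_image("top"); crop(t,(312,175),100,100,6,"pics/i_t.png")
E
```

```text
clock: 9.1
ee_pos: [0.5351, 0.041, 0.0403]
tool_rot: [-0.002, 0.146, 0.989, -0.002]
force: [1.9, -0.9, 0.6]
width: 0.0152
pics/i.png origin 310 190 scale 7
tcp [535.1  41.   40.2] F [-1.6 -1.8  5. ] T [-0.52  0.01 -0.28] w 15.3 fixtilt deg [ 0.14 -0.29] yaw 73.27
[372.98039216 230.00980392] [672.63810783   8.29872636  66.        ]
pics/i_t.png origin 262 125 scale 6
```

View pics/i.png

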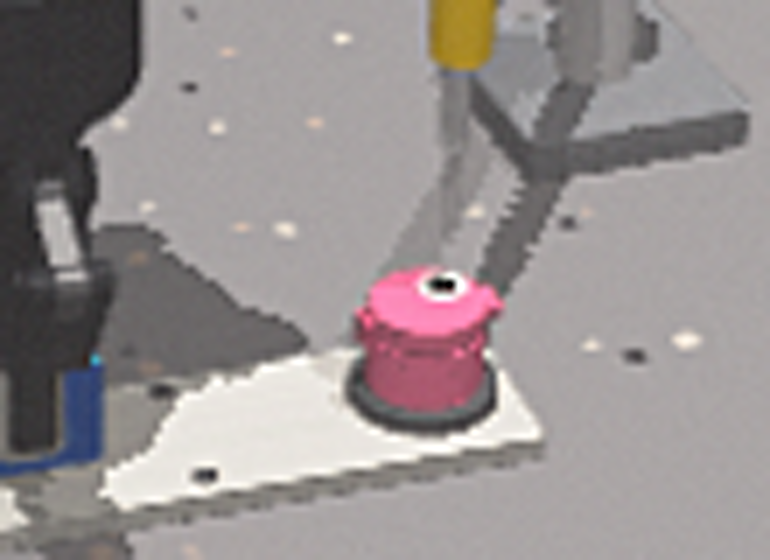

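View pics/i_t.png

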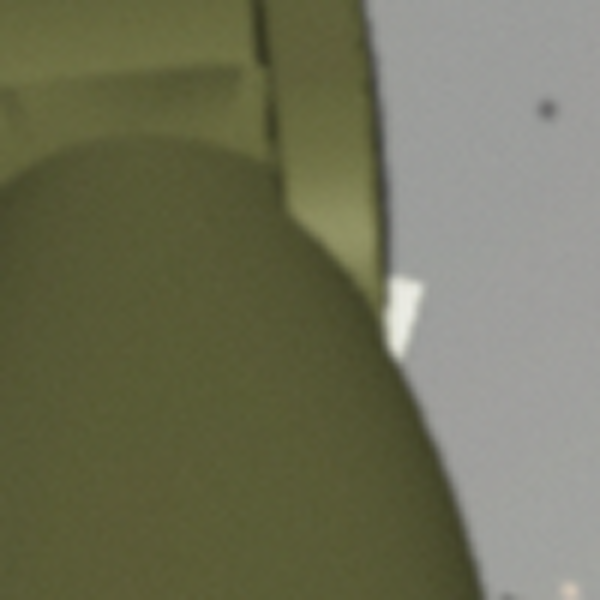

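```bash
python3 -m inch '[[3.2,2.4,0,0.1,-0.1,0.1,8],[2.8,2.2,0,0,0,0,8],[0,0,0,0,0,0,8]]'; python3 m.py pics/j.png; python3 - <<'E'
from spot import *
s=get_image("side"); c=spot(s,(373,229)); print(c, atz(s,c,.066)*1000)
E
```

```text
clock: 9.62
ee_pos: [0.5377, 0.0433, 0.0404]
tool_rot: [-0.004, 0.146, 0.989, -0.003]
force: [0.8, -2.2, 1.6]
width: 0.0147
pics/j.png origin 310 190 scale 7
tcp [537.7  43.3  40.4] F [-2.4 -3.4  5.7] T [-0.6  -0.11 -0.33] w 15.1 fixtilt deg [ 0.31 -0.51] yaw 73.26
[373.10946746 229.17751479] [674.91975623  10.85598323  66.        ]
```

View pics/j.png

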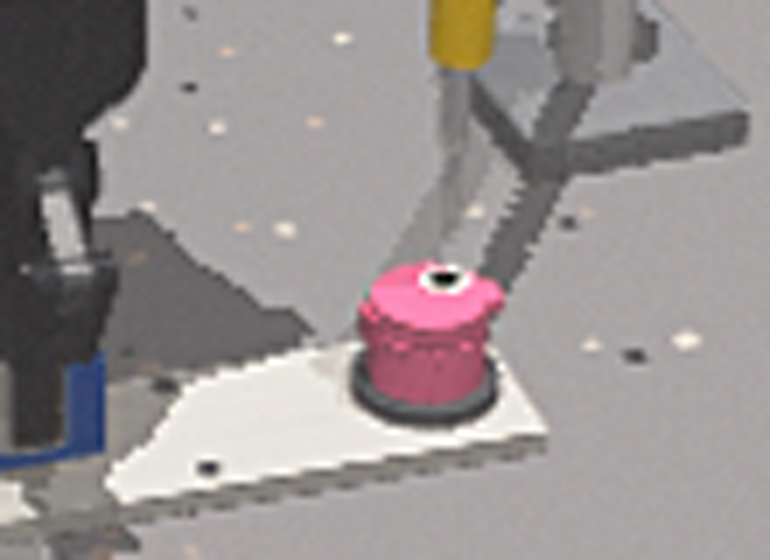

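```bash
python3 -m inch '[[0,0,0,0,0,0,40],[0,0,0,0,0,0,50],[0,0,0,0,0,0,50],[0,0,15,0,0,0,50],[0,0,25,0,0,0,50],[-10,0,30,0,0,0,50],[-30,20,20,0,0,0,50],[-35,30,10,0,0,0,50],[-20,40,0,0,0,0,50],[0,40,0,0,0,0,50],[0,0,0,0,0,0,50]]'; python3 - <<'E'
from spot import *
from m import state
t=get_image("top"); crop(t,(312,175),100,100,6,"pics/k_t.png");s=get_image("side"); crop(s,(365,230),110,80,7,"pics/k_s.png");c=spot(s,(373,229)); print(c, atz(s,c,.066)*1000);state()
cv2.imwrite("pics/k_full.png",t["pixels"][...,::-1])
E
```

```text
clock: 11.1
ee_pos: [0.4415, 0.1791, 0.1505]
tool_rot: [-0.001, 0.145, 0.989, 0.001]
force: [0.4, -0.8, 0.7]
width: 0.0501
pics/k_t.png origin 262 125 scale 6
pics/k_s.png origin 310 190 scale 7
[373.05730659 229.22922636] [674.69570039  10.75005574  66.        ]
tcp [441.3 177.  149.9] F [-0.1 -1.1 -0.4] T [-0.03 -0.01  0.02] w 49.8 fixtilt deg [-0.04 -0.19] yaw 73.19
```

View pics/k_full.png

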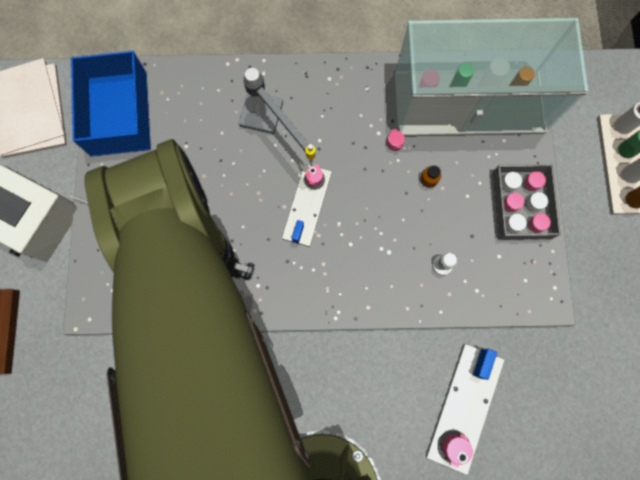

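View pics/k_s.png

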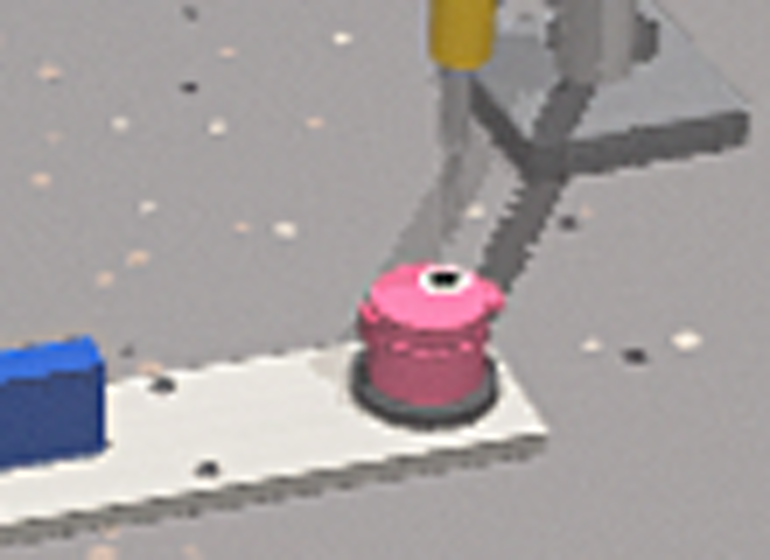

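```bash
python3 - <<'E'
from h import *
t=get_image("top"); crop(t,(311,172),48,48,12,"pics/l_t.png")
print(proj(t,[[.6752,.0102,.066],[.6752,.0102,.08]]))
E
```

```text
pics/l_t.png origin 287 148 scale 12
[[310.79918475 168.68577557]
 [310.7217259  166.40936539]]
```

View pics/l_t.png

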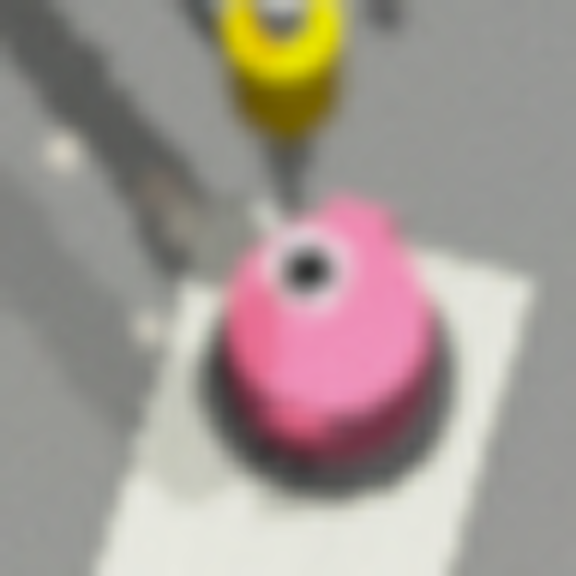

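```bash
cat > meas.py <<'E'
from h import *
from spot import spot
from scipy.optimize import least_squares
def render(p,polys,x0,y0,w,h,S=8):
    im=np.zeros((h*S,w*S),np.uint8)
    for P in polys:
        uv=(proj(p,P)-[x0,y0]+.5)*S-.5
        cv2.fillConvexPoly(im,cv2.convexHull(uv.astype(np.float32)).round().astype(np.int32),255)
    return cv2.resize(im,(w,h),interpolation=cv2.INTER_AREA)/255.
a=np.linspace(0,2*np.pi,60)
def cyl(x,y,r,z0,z1): return np.vstack([np.c_[x+r*np.cos(a),y+r*np.sin(a),0*a+z] for z in(z0,z1)])
def needle(p,guess=(.6752,.0102)):
    u=proj(p,[*guess,.161])[0]; w=h=40; x0,y0=int(u[0])-20,int(u[1])-20
    im=p["pixels"][y0:y0+h,x0:x0+w].astype(float)
    m=np.clip((np.minimum(im[...,0],im[...,1])-im[...,2]-20)/80,0,1); m=(m>.4)*1.
    cols=m.sum(0); ys,xs=np.nonzero(m)
    obs=np.array([xs.mean(),(ys.max())*1.0])
    # horizontal centroid and bottom edge compare
    def f(q):
        r=render(p,[cyl(q[0],q[1],.010,.146,.176)],x0,y0,w,h)>.5
        Y,X=np.nonzero(r)
        return X.mean(),Y.min(),Y.max(),r.sum()
    print("obs",xs.mean()+x0,ys.min()+y0,ys.max()+y0,len(xs)," model",[round(float(v),2) for v in (lambda r:(r[0]+x0,r[1]+y0,r[2]+y0,r[3]))(f(guess))])
def spotfit(p,guess):
    c=spot(p,guess); return c
E
python3 - <<'E'
from meas import *
t=get_image("top");s=get_image("side")
N=[.6752,.0102]
needle(t);needle(s)
T=spot(t,(312,170));S=spot(s,(373,229.2))
print("spot",T,S,"pred under needle",proj(t,[*N,.066])[0],proj(s,[*N,.066])[0])
print("top xy",atz(t,T,.066)*1000,"side",atz(s,S,.066)*1000)
E
```

```text
obs 310.3010752688172 146 158 93  model [310.33, 145.0, 159.0, 134.0]
obs 375.79200000000003 184 199 125  model [375.65, 184.0, 200.0, 156.0]
spot [312.16216216 170.09459459] [373.06232295 229.2266289 ] pred under needle [310.79918475 168.68577557] [373.38932348 229.27493042]
top xy [671.89447577   7.26395029  66.        ] side [674.71140453  10.75248252  66.        ]
```

```bash
python3 -m inch '[[15,-24,0,0,0,0,50],[20,-28,0,0,0,0,50],[20,-28,-5,0,0,0,50],[20,-26,-10,0,0,0,50],[12,-17,-10,0,0,0,50],[0,0,-5,0,0,0,50],[0,0,0,0,0,0,50]]'; python3 -c "
from m import *;state()"
```

```text
clock: 12.22
ee_pos: [0.53, 0.0427, 0.1179]
tool_rot: [-0.003, 0.152, 0.988, -0.0]
force: [0.2, -0.3, 0.1]
width: 0.0498
tcp [530.   42.7 117.9] F [ 0.2 -0.3  0.1] T [-0.05 -0.03 -0.  ] w 49.8 fixtilt deg [-0.02 -0.38] yaw 72.49
```

```bash
python3 -m inch '[[5,0.5,-15,0,-0.3,0.6,50],[2,0,-20,0,0,0,50],[0,0,-18,0,0,0,50],[0,0,-12,0,0,0,50],[0,0,-6,0,0,0,50],[0,0,0,0,0,0,50]]'; python3 m.py pics/n.png
```

```text
clock: 12.98
ee_pos: [0.5365, 0.0461, 0.0436]
tool_rot: [0.0, 0.144, 0.99, 0.001]
force: [-0.6, 0.1, -0.4]
width: 0.0499
pics/n.png origin 310 190 scale 7
tcp [536.8  46.1  43.9] F [ 0.3 -0.1 -0.3] T [ 0.02 -0.03  0.02] w 49.9 fixtilt deg [-0.06  0.06] yaw 73.44
```

View pics/n.png

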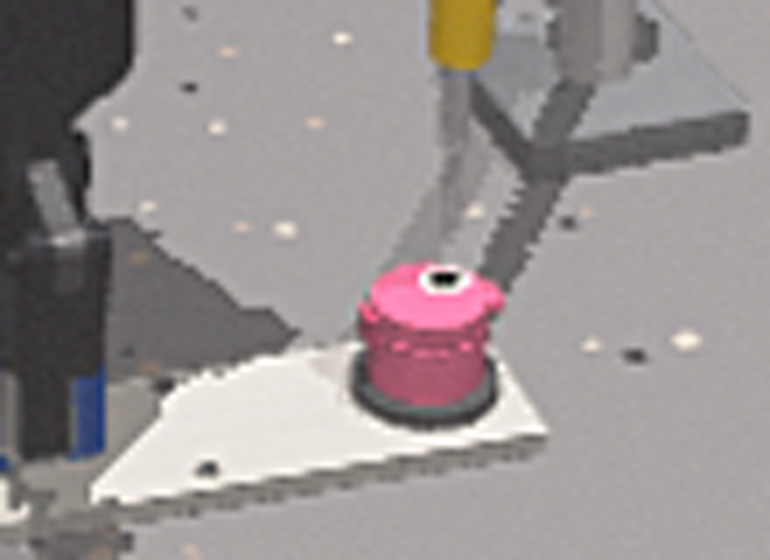

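```bash
python3 -m inch '[[0,0,-1.5,0,0,0,25],[0,0,0,0,0,0,12],[0,0,0,0,0,0,8],[0,0,0,0,0,0,8],[0,0,0,0,0,0,8]]'; python3 m.py pics/o.png; python3 - <<'E'
from spot import *
s=get_image("side"); c=spot(s,(373,229)); print(c, atz(s,c,.066)*1000)
E
```

```text
clock: 13.65
ee_pos: [0.5377, 0.046, 0.0435]
tool_rot: [0.001, 0.144, 0.99, 0.001]
force: [0.5, 1.5, -2.3]
width: 0.0151
pics/o.png origin 310 190 scale 7
tcp [537.7  46.   43.5] F [ 0.4  0.2 -2.7] T [-0.01 -0.07  0.08] w 14.8 fixtilt deg [-0.06  0.17] yaw 73.44
[372.96527778 228.76736111] [675.66147244  12.37166211  66.        ]
```

```bash
python3 -m inch '[[2.2,1.2,0,0,0,0,8],[1.5,0.8,0,0,0,0,8],[0,0,0,0,0,0,8]]'; python3 m.py pics/p.png; python3 - <<'E'
from spot import *
s=get_image("side"); c=spot(s,(373,229)); print(c, atz(s,c,.066)*1000)
E
```

```text
clock: 14.12
ee_pos: [0.5392, 0.047, 0.0435]
tool_rot: [-0.0, 0.145, 0.989, -0.001]
force: [-0.5, -1.5, -0.3]
width: 0.0148
pics/p.png origin 310 190 scale 7
tcp [539.2  47.   43.5] F [-2.  -0.5  1.6] T [-0.18  0.38 -0.13] w 14.8 fixtilt deg [ 0.06 -0.05] yaw 73.36
[373.23232323 228.35353535] [677.17957617  13.40503216  66.        ]
```

Now I'll release, retreat and check in the top view.

```bash
python3 -m inch '[[0,0,0,0,0,0,40],[0,0,0,0,0,0,50],[0,0,0,0,0,0,50],[0,0,15,0,0,0,50],[0,0,25,0,0,0,50],[-10,0,30,0,0,0,50],[-30,20,25,0,0,2,50],[-30,30,20,0,0,4,50],[-10,40,10,0,0,5,50],[0,40,0,0,0,5,50],[0,0,0,0,0,0,50]]'; python3 - <<'E'
from meas import *
from m import state
t=get_image("top");s=get_image("side"); crop(t,(311,172),48,48,12,"pics/q_t.png")
T=spot(t,(312,169));S=spot(s,(373,229.2))
print("spot",T,S,"top xy",atz(t,T,.066)*1000,"side",atz(s,S,.066)*1000);needle(t);needle(s);state()
E
```

```text
clock: 15.6
ee_pos: [0.4612, 0.1817, 0.1819]
tool_rot: [0.006, 0.002, 1.0, 0.003]
force: [-0.5, -0.3, 0.5]
width: 0.0496
pics/q_t.png origin 287 148 scale 12
spot [311.11956522 169.        ] [373.24829932 228.36054422] top xy [674.46177464   9.50896569  66.        ] side [677.1920005   13.36269989  66.        ]
obs 310.3010752688172 146 158 93  model [310.33, 145.0, 159.0, 134.0]
obs 375.79200000000003 184 199 125  model [375.65, 184.0, 200.0, 156.0]
tcp [461.1 179.7 181.3] F [-0.1  0.1  0.6] T [-0.01  0.   -0.04] w 50.0 fixtilt deg [-0.24  0.62] yaw 89.63
```

View pics/q_t.png

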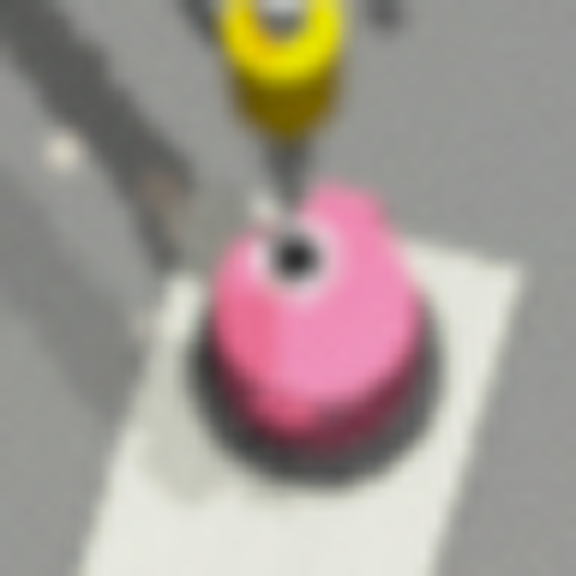

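```bash
python3 - <<'E'
from meas import *
t=get_image("top");s=get_image("side")
T0=cv2.imread("pics/top0.png")[...,::-1];S0=cv2.imread("pics/side0.png")[...,::-1]
def feats(p,img,x,y,R):
    x0,y0=x-R,y-R; im=img[y0:y0+2*R,x0:x0+2*R].astype(int); return im,x0,y0
res=[]
def loss(q,full=False):
    tot=0
    for p,img,x,y in((t,T0,183,266),(s,S0,236,207)):
        R=28; im,x0,y0=feats(p,img,x,y,R)
        X,Y,th=q
        head=render(p,[cyl(X,Y,.042,.024,.060)],x0,y0,2*R,2*R,4)
        disc=render(p,[cyl(X,Y,.025,.060,.063)],x0,y0,2*R,2*R,4)
        c,sn=np.cos(th),np.sin(th)
        B=np.array([[X+c*a-sn*b,Y+sn*a+c*b,z] for a in(-.025,.025) for b in(-.008,.008) for z in(.063,.098)])
        bar=render(p,[B],x0,y0,2*R,2*R,4)
        g=im.mean(2)
        model=110*(1-head)+35*head; model=model*(1-disc)+205*disc; model=model*(1-bar)+35*bar
        d=np.clip(g-model,-80,80); tot+=(d**2).mean()
    return tot
from scipy.optimize import minimize
best=None
for th in(.3,.5,.7):
    r=minimize(loss,[.465,.28,th],method="Nelder-Mead",options=dict(initial_simplex=[[.465,.28,th],[.475,.28,th],[.465,.29,th],[.465,.28,th+.2]],maxiter=150))
    print(r.x[:2]*1000,np.degrees(r.x[2]),r.fun)
E
```

```text
[463.73875216 282.75470547] 31.97156604685871 2723.1210884884804
[463.73358352 282.74201312] 32.29979896942978 2727.0843950774556
[464.01748462 282.76448988] 32.696234147668015 2719.3852731485676
```

```bash
python3 -m inch '[[0,16,-5,0,0,4,50],[0.5,22,-10,0,0,7,50],[0.5,22,-10,0,0,7,50],[0.5,20,-10,-0.2,0.6,6,50],[0,13,-10,0,0,4,50],[0,0,0,0,0,0,50]]'; python3 -c "
from m import *;state()"
```

```text
clock: 16.55
ee_pos: [0.4636, 0.2667, 0.1339]
tool_rot: [-0.003, -0.239, 0.971, 0.001]
force: [-0.4, -0.5, 0.1]
width: 0.0499
tcp [463.6 266.7 133.9] F [-0.4 -0.5  0.1] T [-0.01  0.01 -0.05] w 49.9 fixtilt deg [-0.02 -0.3 ] yaw 117.6
```

```bash
python3 -m inch '[[0,13,-4,0,-0.2,1,50],[0,3,-4,0,-0.1,0.5,50],[0,0,0,0,0,0,50]]'; python3 - <<'E'
from m import *
s=get_image("side"); crop(s,(236,190),100,100,6,"pics/r.png");state()
E
```

```text
clock: 16.92
ee_pos: [0.4642, 0.2818, 0.1261]
tool_rot: [0.0, -0.25, 0.968, -0.0]
force: [0.4, 0.1, -0.7]
width: 0.0499
pics/r.png origin 186 140 scale 6
tcp [464.4 281.9 126.3] F [0.7 1.  0. ] T [-0.01  0.    0.06] w 49.6 fixtilt deg [-0.02  0.07] yaw 118.91
```

View pics/r.png

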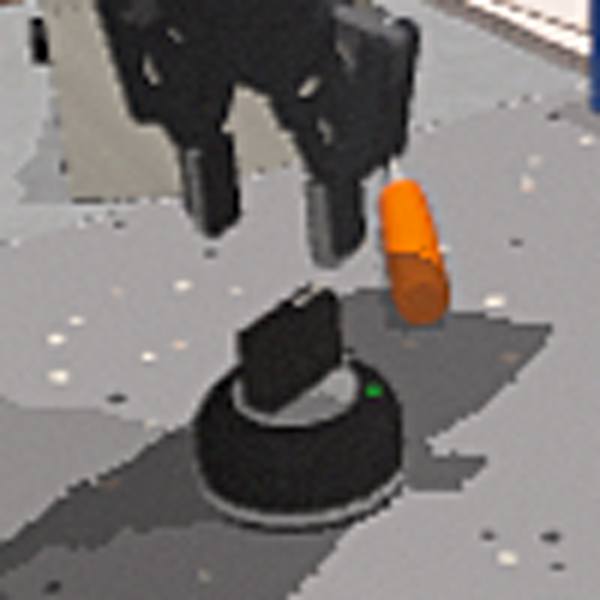

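```bash
python3 -m inch '[[0,0,-15,0,0,0,50],[0,0,-18,0,0,0,50],[0,0,-12,0,0,0,50],[0,0,-8,0,0,0,50],[0,0,0,0,0,0,50]]'; python3 - <<'E'
from m import *
s=get_image("side"); crop(s,(236,190),100,100,6,"pics/s.png");state()
E
```

```text
clock: 17.6
ee_pos: [0.464, 0.2809, 0.0699]
tool_rot: [0.0, -0.249, 0.969, -0.0]
force: [1.4, -0.5, -0.1]
width: 0.0502
pics/s.png origin 186 140 scale 6
tcp [464.3 281.1  70.3] F [-0.  -1.1  0.4] T [0.03 0.   0.05] w 50.2 fixtilt deg [-0.01  0.08] yaw 118.84
```

View pics/s.png

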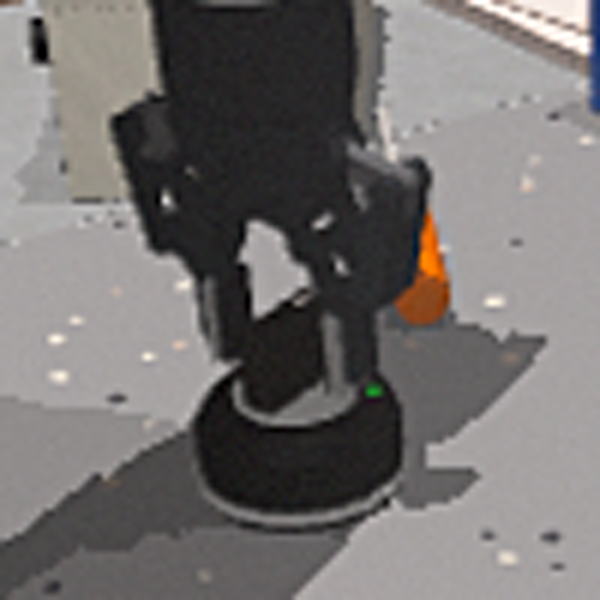

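Straddled. I'll close on it, watching the forces.

```bash
python3 -m inch '[[0,0.8,0,0,0,0,25],[0,0,0,0,0,0,12],[0,0,0,0,0,0,8],[0,0,0,0,0,0,8],[0,0,0,0,0,0,8]]'; python3 -c "
from m import *;state()"
```

```text
clock: 18.27
ee_pos: [0.4643, 0.2834, 0.0714]
tool_rot: [0.001, -0.248, 0.969, 0.001]
force: [-0.6, 0.6, -2.3]
width: 0.0154
tcp [464.3 283.4  71.4] F [-0.6  0.6 -2.3] T [ 0.07  0.02 -0.49] w 15.4 fixtilt deg [-0.2   0.09] yaw 118.76
```

```bash
python3 -m inch '[[0,0,0,0,0,-6,8],[0,0,0,0,0,-7,8],[0,0,0,0,0,-7,8],[0,0,0,0,0,0,8]]'; python3 -c "
from m import *;state()"
```

```text
clock: 18.77
ee_pos: [0.4641, 0.2839, 0.0714]
tool_rot: [0.001, -0.074, 0.997, 0.002]
force: [-0.4, 0.5, -1.8]
width: 0.0154
tcp [464.1 283.9  71.4] F [-0.4  0.5 -1.8] T [-0.1   0.03  0.01] w 15.4 fixtilt deg [-0.18  0.15] yaw 98.48
```

```bash
python3 -m inch '[[0,0,0,0,0,-7,8],[0,0,0,0,0,-8,8],[0,0,0,0,0,-8,8],[0,0,0,0,0,-7,8],[0,0,0,0,0,-5,8],[0,0,0,0,0,0,8]]'; python3 - <<'E'
from m import *
state();t=get_image("top");s=get_image("side"); crop(s,(370,215),80,80,7,"pics/t.png")
E
```

```text
clock: 19.52
ee_pos: [0.4643, 0.2849, 0.0714]
tool_rot: [0.002, 0.23, 0.973, 0.002]
force: [-0.6, 1.7, -0.9]
width: 0.0149
tcp [464.3 284.9  71.4] F [-0.6  1.7 -0.9] T [-0.19  0.18 -0.21] w 14.9 fixtilt deg [-0.13  0.26] yaw 63.41
pics/t.png origin 330 175 scale 7
```

View pics/t.png

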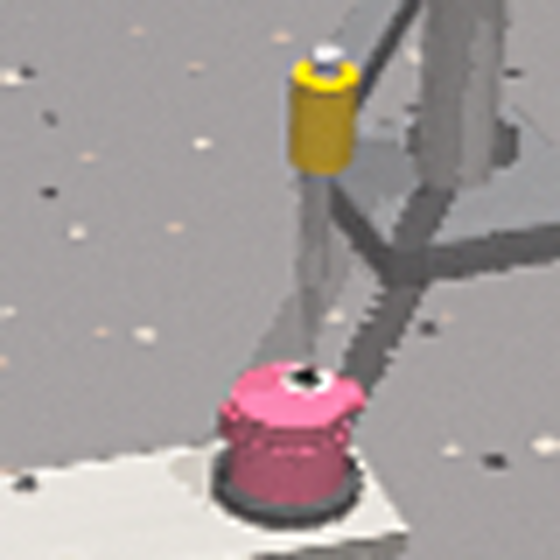

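```bash
python3 -m inch '[[0,0,0,0,0,-2.5,8],[0,0,0,0,0,0,8],[0,0,0,0,0,0,20],[0,0,0,0,0,0,45],[0,0,0,0,0,0,50],[0,0,0,0,0,0,50],[0,0,15,0,0,0,50],[0,0,25,0,0,0,50],[0,0,30,0,0,0,50],[-10,30,20,0,0,0,50],[-20,50,10,0,0,0,50],[-20,50,10,0,0,0,50],[0,0,0,0,0,0,50]]'; python3 - <<'E'
from m import *
from meas import *
state();t=get_image("top");s=get_image("side"); crop(s,(370,215),60,60,10,"pics/u_s.png"); crop(t,(311,168),48,48,12,"pics/u_t.png"); cv2.imwrite("pics/u_full.png",t["pixels"][...,::-1]); cv2.imwrite("pics/u_sfull.png",s["pixels"][...,::-1])
crop(t,(185,267),60,60,8,"pics/u_k.png")
E
```

```text
clock: 21.25
ee_pos: [0.4148, 0.4185, 0.1934]
tool_rot: [0.004, 0.249, 0.968, 0.005]
force: [-0.6, -0.6, -0.5]
width: 0.0502
tcp [414.8 418.5 193.4] F [-0.6 -0.6 -0.5] T [-0.03  0.01  0.  ] w 50.2 fixtilt deg [-0.39  0.62] yaw 61.15
pics/u_s.png origin 340 185 scale 10
pics/u_t.png origin 287 144 scale 12
pics/u_k.png origin 155 237 scale 8
```

View pics/u_s.png

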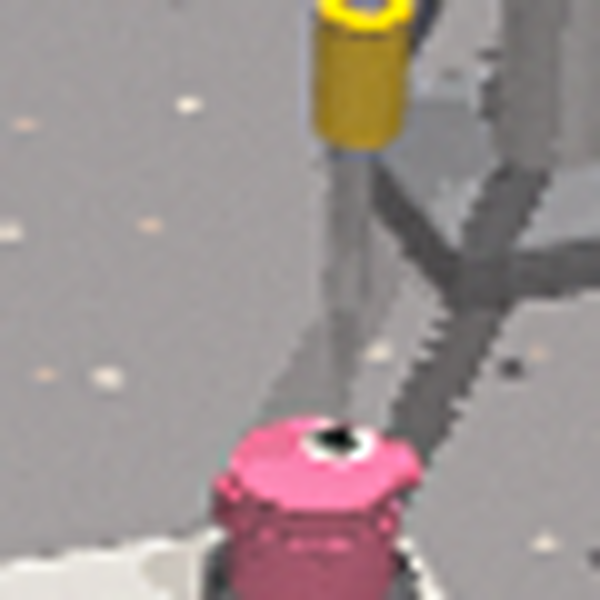

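View pics/u_t.png

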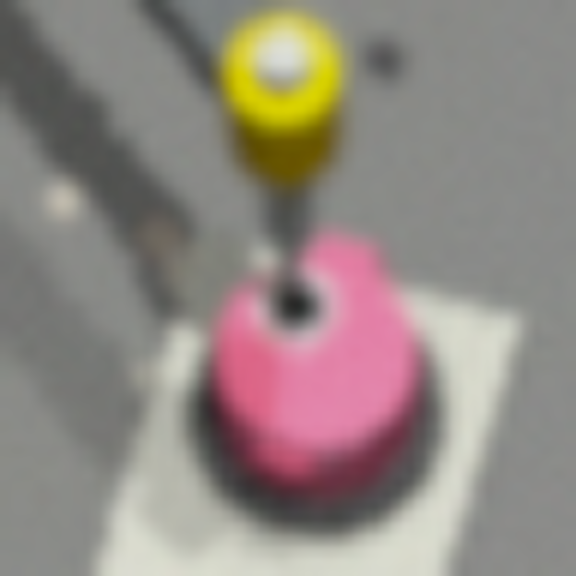

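View pics/u_full.png

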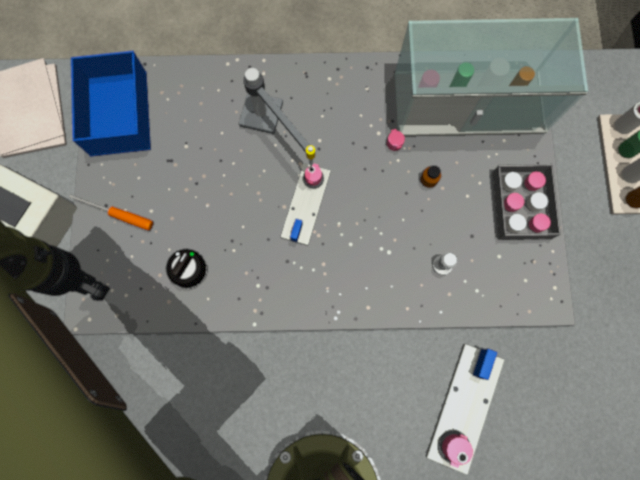

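View pics/u_sfull.png

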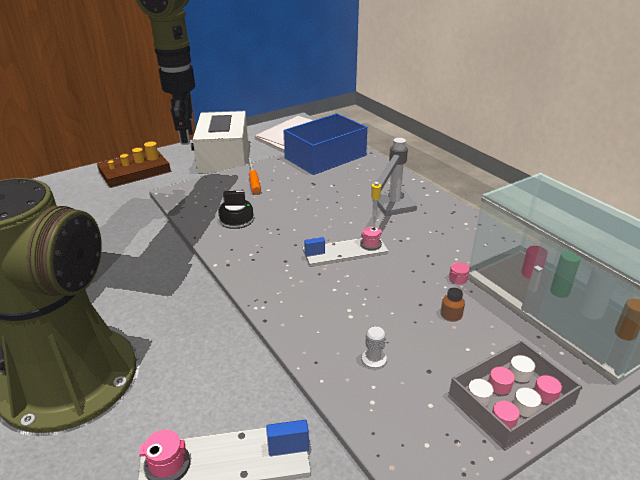

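View pics/u_k.png

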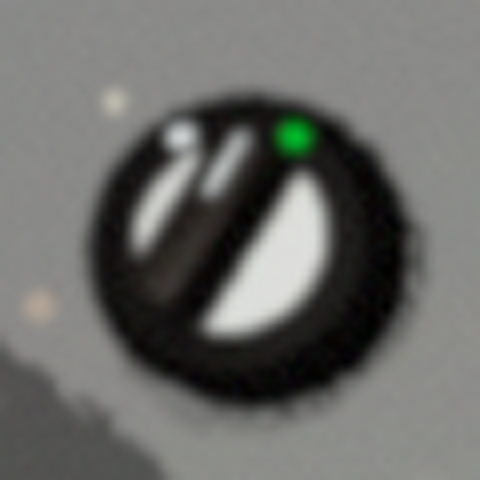

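```bash
python3 - <<'E'
from meas import *
t=get_image("top");s=get_image("side")
print(spot(t,(311,169)),spot(s,(373,228.4)),manip.observe()["dq"].round(3).max())
print(job.close_job())
E
```

```text
[310.95846645 168.7827476 ] [373.26898734 228.30696203] 0.003
the job is handed in; nothing more can be done
None
```

I slid the sled along the granite until its spot was under the needle, let go of it, then turned the knob clockwise past its click. I handed the job in with the arm clear, about 21.5 s on the clock, of the 64 s allowed.

- **Sled move:** After the first release, the top view showed the spot about 3–4 mm off. I gripped the sled again, nudged it and let go, all before touching the knob. While sliding, the measured tool height varied by well under 1 mm, and the vertical force stayed within about 6 N.
- **Spot position:** With the sled released before the knob turn, the top camera put the spot within about 1 mm of the needle axis. The side camera agreed in its columns. Its rows put the spot 3–4 mm off instead, along that camera's line of sight. I trusted it less in that direction, and the disagreement was not resolved.
- **Knob:** The pointer turned from the white dot to the green direction, about 57°, and stayed there after I released it. The needle now sits just above the spot.
- **Everything else:** The final pictures show the stand, gauge, vial and spare cap where they started.

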